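# Seat a check weight in a three-point locating nest

## Task

Pick up the larger brass check weight, stand it upright on the open end of the nest's plate, outside the spring plunger, then slide it in along the fence past the plunger and press it home on the end stop with about 10 N: at least 5 N must reach the stop, but never more than 20 N, or its setting is spoiled. Leave it standing free, touching fence, end stop and plunger all three; do not move the small brass weight, the two steel rollers or the micrometer.

Things in the scene. Friction and masses are not known exactly. Their poses are not given: they have to be found in the camera images.
- nest: Locating nest bolted to the desk: polished, slippery aluminium plate 150 x 110 x 8 mm; origin at the centre of its underside. +x is the direction in which a part is slid in, from the bare open end (-x) to the end stop (+x); +y is the side of the spring plunger, -y of the fence. Sites seat and mouth have the same axes. Nothing stands on the plate more than 50 mm before the seat.
- seat (a point): Nominal centre of the seated weight's foot, on the plate's top surface (8 mm above the desk), at nest (25, 0) mm. The true seat lies up to 4 mm before or behind it along nest x, as the end stop is set differently each time; across, it is exactly here.
- mouth (a point): Point on the plate's top surface at nest (-30, 2) mm, 55 mm before the seat and 2 mm to the plunger side of its line: a good free place to stand the weight before sliding it in.
- stop_clamp: Dark clamp block, 14 x 30 x 22 mm (thumb screw to 30 mm), fixed 42 mm behind the seat; origin on the plate. It carries the end stop: an upright brass post 10 mm in diameter, 24 mm high, set anew each time: its axis is anywhere from 20 to 28 mm behind the seat, so where the weight will meet it must be felt. The post is firm. Force on it counts as force on this.
- fence: Steel fence, a straight rail along nest x, 12 mm high above the plate, fixed; origin at the same place as point seat. Its contact face lies 19 mm to -y of the seat and runs from 34 mm before to 18 mm behind the seat, with a slanted lead-in from 46 to 34 mm before the seat. The plunger does not surely press the weight onto it: it may need a light nudge toward -y as well.
- plunger: Upright round brass nose, 10 mm diameter, 2 to 11 mm above the plate, origin on its axis; 12 mm before the seat, at rest 17 mm to +y; dark housing (18 mm high) behind it at +y. The weight pushes it aside 7 mm against a light spring (1 N, 0.25 N more per mm) and it closes behind the weight. Sliding past takes 2 to 10 N; the spring cannot be relied on to draw the weight home.
- weight_mid (a point): Centre of the larger brass check weight, 30 mm above its foot: cylinder 38 mm in diameter from the foot to 36 mm up, then tapering to a knob, 60 mm high in all, about 0.5 kg. Stands upright on the desk at the start.
- weight: The same larger brass check weight; origin at the centre of its foot, z up along its axis.
- small_weight: Small brass check weight, 30 mm in diameter, 47 mm high, origin at its foot. Not to be moved.
- roller_a: Steel roller standing on end, 20 mm in diameter, 60 mm high, origin at its foot. Not to be moved.
- roller_b: The other steel roller, 20 mm in diameter, 60 mm high, origin at its foot. Not to be moved.
- micrometer: Micrometer lying flat, 47 x 136 x 16 mm, origin under its centre. Not to be moved.
There are look-alikes about, which are no part of the job. What is shaped like the weight but red is not meant.

How it is judged (in metres and radians):
On the way, in this order (a step that is already met when the one before it is completed fails the run):
1. the larger weight stands upright on the plate's open end, outside the plunger (x of weight_mid in the frame of seat between -0.105 and -0.025 m and y of weight_mid in the frame of seat between -0.045 and 0.045 m and z of weight_mid in the frame of seat below 0.0325 m and angle between weight's own z axis and vertical below 0.1 rad and contact force between nest and weight above 0.2 N), for 0.2 s.
2. the weight is pressed on the end stop with at least 5 N (contact force between stop_clamp and weight above 5 N and angle between weight's own z axis and vertical below 0.1 rad), for 0.1 s.
At the end, for the whole second after the job is handed in: The larger weight stands upright (within 0.06 rad) on the plate in the nest, at rest and released, touching fence, end stop and plunger (over 0.2 N each), its axis within 8 mm of the nominal seat along the nest (contact force between each of stop_clamp, fence, plunger and weight above 0.2 N and x of weight_mid in the frame of seat between -0.008 and 0.008 m and z of weight_mid in the frame of seat below 0.0325 m and angle between weight's own z axis and vertical below 0.06 rad and linear speed of weight below 0.005 m/s).
It fails at once if the end stop is loaded with more than 20 N by the weight (contact force between stop_clamp and weight above 20 N).
It fails at once if the small weight, a roller or the micrometer is moved more than 20 mm (distance of any of small_weight, roller_a, roller_b, micrometer from where it was at the start of the episode above 0.02 m).
It also fails if it takes over 72 s, if anything falls off the work surface, if the arm or the gripper's body presses on something with over 40 N, if the wrist force passes 120 N, or if a joint passes its speed limit or range.

## Robot

A 6-joint arm with a two-finger parallel gripper is mounted at the origin on a cart in front of the work surface, level with it; the furniture and walls round the work are solid. World frame = base frame: x ahead of the robot, y to its left, z up, the work surface at z = 0. Lengths are in mm, angles in rad, forces in N, time in s.
With the tool pointing down it reaches from about 275 to 1000 mm from the base axis. Payload 8.4 kg.
Tool frame: the origin (TCP) lies at the centre of the arm's flange, where the gripper is bolted on; the fingertips stand 173 mm ahead of it and the grasp point (between the pads) lies 155 mm ahead of it (tcp_to_tips is the distance from the TCP to the fingertips, in mm); z points along the fingers, x is the direction in which the jaws open and shut, and the axes are right-handed (so a half turn about z gives the same grasp; the last joint's range is limited). The gripper opens to 85 mm and grips with 20 to 120 N. Pads are 22 mm wide; open, the fingers measure 114 mm over their backs; the gripper's body (76 mm by 85 mm) begins 54 mm behind the grasp point. The pads swing forward as they close: fully open they stand 13 mm farther back than shut.
Start: joints at [1.338, 0.353, 1.633, -0, 1.155, -0.002], TCP at [142.971, 608.431, 404.681] pointing down, gripper open.
Joint ranges: [-2.63, 2.63], [-0.92, 2.1], [0.06, 2.66], [-1.3, 4.44], [0, 2.69], [-3.02, 3.02]. Speed limits (rad/s): [2.22, 2.22, 2.79, 3.14, 3.14, 3.14].

## Interface

Orientations are given as [roll, pitch, yaw] about the fixed x, y, z axes, in that order (R = Rz(yaw) Ry(pitch) Rx(roll)).
In Python, from rig import sense, grab_frame, camera_info, sign_off, tcp_to_tips gives the robot as it stands.
- The arm moves only by the shell command python3 -m creep 'ROWS' [FORCE]. ROWS is text: rows parted by semicolons, each of 5 numbers parted by spaces: the opening in per cent of the stroke, from 0 (shut) to 100 (fully open), then the shift along the tool's x, y, z in cm, then the turn about the tool's z in degrees. In form: fingers tx ty tz roll; .... A call has 1 to 20 rows; each row is the pose to reach, as a shift and turn from the pose measured when the call began, along the tool's axes at that moment; what a row does not reach only later rows make up. A row lasts 1/10 s, in which the tool goes at most 50 mm and 8.59 degrees, less where a joint would pass 70% of its speed; a pose out of reach is approached as far as the arm can. A call with a gripper value outside its range is refused whole. The fingers move at their own pace and stop on an object; FORCE is the grip in N (left out, the last holds). Time passes only in rows, so rows that repeat a pose let the fingers close. It gives the time, the measured TCP pose, the force and the opening at its end, in the units of the state.
- sense(): the state, without advancing time (a new reading comes with each control period).
- grab_frame(name): name is "side" or "top" or "wrist"; returns (picture, depth): 384x512x3 uint8, blue, green, red; 384x512 float32, mm along the optical axis (not along the pixel's ray), 0 where there is no reading.
- camera_info(name): a dict with "vertical_fov" (degrees; the focal length in pixels is half the picture's height over the tangent of half this angle, whatever the lens; pixels are square), "cx", "cy" (the principal point, pixels), "world_to_cam" (4x4, takes a point from world to camera coordinates). Camera axes: x right, y down, z forward; pixel columns grow to the right and rows downward; lengths in mm; the calibration is good to about 2 mm. A picture is of the moment at which its call begins: read the wrist's pose just before it. camera_info takes no time and is no camera call; for the wrist camera it gives the pose at the moment of the call.
- sign_off(): hands the job in, once; it reports no verdict.
The state is a dict: "clock": time; "qpos": joint angles; "qvel": joint speeds; "joint_efforts": joint torques, N m; "eef_pos": TCP position; "tcp_rot": TCP orientation; "contact_force": force on the tool from outside, world axes, zero at the start; "wrist_torque": the same for the moment, N m; "opening": opening from 0.0 (shut) to 1.0 (fully open).
Only numpy, scipy, OpenCV 4.12 (cv2) and the standard library are available. Lean on these libraries where they do the work, as an engineer would, in place of code of your own. Each camera call takes 0.05 s, during which the arm holds its last target.

## Working session

There is one attempt and no reset: what is moved stays moved. The work goes in short steps, Python scripts to look and compute and a shell command to move; the robot and the scene stay as the last step left them, time stands still between calls to the robot, and variables do not carry over. Pictures are saved under pics/ and viewed, and the job is handed in when it is done.

```bash
mkdir -p pics; ls; python3 - <<'E'
from rig import *
import cv2
s=sense();print(s)
for n in("top","side","wrist"):
    i=camera_info(n);print(n,i)
    p,d=grab_frame(n);cv2.imwrite(f"pics/{n}0.png",p)
    import numpy as np;np.save(f"pics/{n}0.npy",d)
E
```

```text
pics
{'clock': 0.0, 'qpos': array([ 1.33760105e+00,  3.53673040e-01,  1.63412600e+00,  2.24400067e-06,
        1.15522902e+00, -2.42182511e-03]), 'qvel': array([ 0.00098236, -0.00079141, -0.00053881, -0.00055008, -0.00097811,
        0.00032263]), 'joint_efforts': array([-1.95203676e-03, -6.05255556e+01, -3.42059934e+01, -9.69814505e-05,
        9.61237791e-03, -1.24045457e-06]), 'eef_pos': array([142.91546154, 608.2004393 , 403.94945224]), 'tcp_rot': array([-3.14158713e+00,  1.43539122e-03,  1.34002197e+00]), 'contact_force': array([-0.60299753,  0.38942631,  0.53137995]), 'wrist_torque': array([-0.00241   ,  0.02671826, -0.00958033]), 'opening': 0.9963241267649813}
top {'vertical_fov': 50.981478652175866, 'cx': 255.90818367379492, 'cy': 188.83492846563001, 'world_to_cam': array([[ 2.99411735e-02, -9.99538645e-01, -5.10127162e-03,
         1.96527993e+02],
       [-9.82393134e-01, -2.84852409e-02, -1.84641061e-01,
         5.40780019e+02],
       [ 1.84410565e-01,  1.05398242e-02, -9.82792784e-01,
         1.13698627e+03],
       [ 0.00000000e+00,  0.00000000e+00,  0.00000000e+00,
 
[... 228 characters left out ...]
[ 5.18539749e-02,  4.68360586e-01, -8.82014471e-01,
        -8.40284200e+01],
       [-5.13355309e-02, -8.80784871e-01, -4.70725689e-01,
         1.44208498e+03],
       [ 0.00000000e+00,  0.00000000e+00,  0.00000000e+00,
         1.00000000e+00]])}
wrist {'vertical_fov': 67.73089684762206, 'cx': 255.6984911625917, 'cy': 189.22816376927418, 'world_to_cam': array([[ 2.28504073e-01,  9.73542048e-01, -1.33051623e-03,
        -6.24909063e+02],
       [ 9.37617613e-01, -2.19703850e-01,  2.69450236e-01,
        -3.64474273e+01],
       [ 2.62028815e-01, -6.28179920e-02, -9.63013395e-01,
         3.78911733e+02],
       [ 0.00000000e+00,  0.00000000e+00,  0.00000000e+00,
         1.00000000e+00]])}
```

View pics/top0.png

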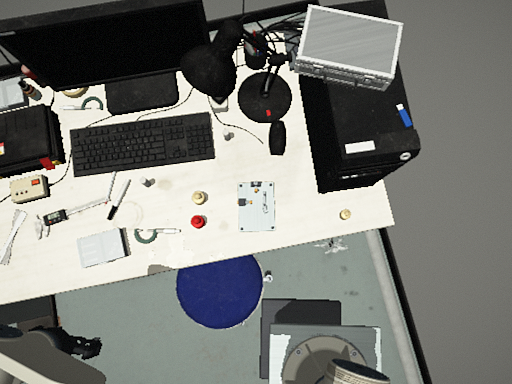

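View pics/side0.png

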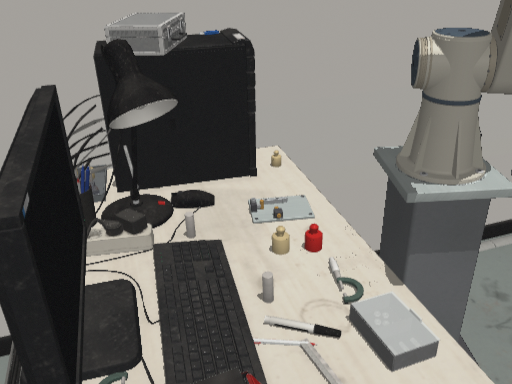

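View pics/wrist0.png

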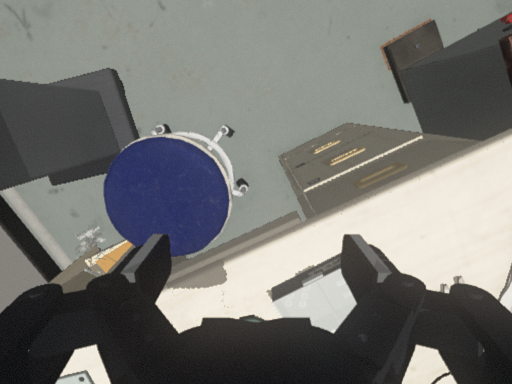

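The top view shows the brass weight near (200,198), the red look-alike at (198,221), the nest around (256,206), and another brass weight at (345,213). The rollers are at about (147,182) and (228,136). I'll zoom in on the nest.

```bash
cat > h.py <<'E'
import numpy as np,cv2
from rig import *
def K(i):
    f=192/np.tan(np.radians(i["vertical_fov"])/2); return f,i["cx"],i["cy"]
def ray(i,u,v,z):
    f,cx,cy=K(i);M=i["world_to_cam"];R=M[:3,:3];t=M[:3,3]
    c=-R.T@t; d=R.T@np.array([(u-cx)/f,(v-cy)/f,1]);return c+d*(z-c[2])/d[2]
def proj(i,p):
    f,cx,cy=K(i);M=i["world_to_cam"];q=M[:3,:3]@np.array(p)+M[:3,3];return q[:2]/q[2]*f+[cx,cy]
def pts(i,d):
    f,cx,cy=K(i);M=i["world_to_cam"];v,u=np.mgrid[:d.shape[0],:d.shape[1]]
    P=np.stack([(u-cx)/f*d,(v-cy)/f*d,d],-1);return (P-M[:3,3])@M[:3,:3]
E
python3 - <<'E'
from h import *
p=cv2.imread("pics/top0.png");q=cv2.imread("pics/side0.png")
a=cv2.resize(p[165:245,180:290],None,fx=7,fy=7,interpolation=cv2.INTER_CUBIC);cv2.imwrite("pics/tz.png",a)
a=cv2.resize(q[180:260,235:335],None,fx=7,fy=7,interpolation=cv2.INTER_CUBIC);cv2.imwrite("pics/sz.png",a)
for n,uv in(("top",[(200,198),(198,221),(345,213),(147,182),(228,136)]),("side",[(281,240),(314,238),(276,158),(190,225),(268,287)])):
    i=camera_info(n);d=np.load(f"pics/{n}0.npy");P=pts(i,d)
    for u,v in uv:print(n,u,v,P[v,u].round(),ray(i,u,v,30).round())
i=camera_info("top")
for uv in[(238,181.5),(272.5,180.5),(238.5,231),(276,231)]:print(ray(i,*uv,8).round(1))
E
```

```text
top 200 198 [504. 377.  40.] [506. 379.  30.]
top 198 221 [434. 377.  55.] [437. 381.  30.]
top 345 213 [471. -50.  46.] [473. -54.  30.]
top 147 182 [549. 540.  37.] [550. 542.  30.]
top 228 136 [700. 303.  35.] [702. 303.  30.]
side 281 240 [509. 402.  38.] [507. 390.  30.]
side 314 238 [438. 401.  38.] [436. 389.  30.]
side 276 158 [472. -48.  27.] [473. -41.  30.]
side 190 225 [705. 318.  36.] [706. 307.  30.]
side 268 287 [550. 555.  39.] [549. 545.  30.]
[564.1 268.5   8. ]
[570.3 162.7   8. ]
[412.6 261.2   8. ]
[416.  148.8   8. ]
```

View pics/tz.png

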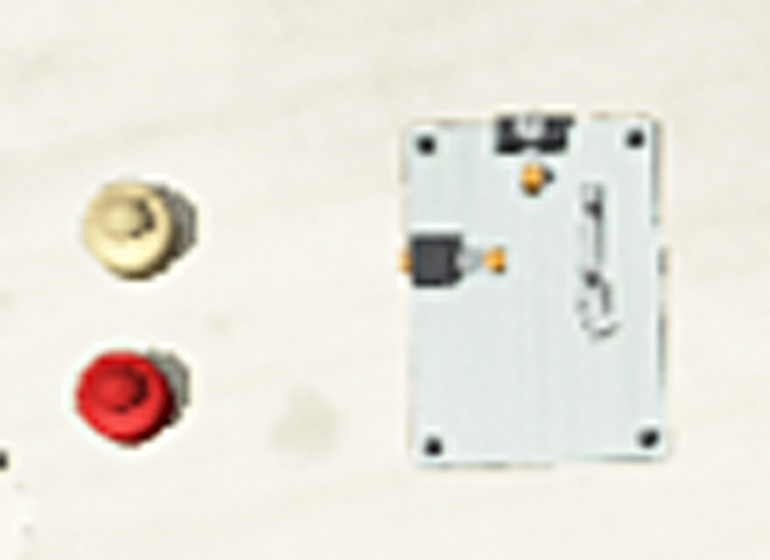

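View pics/sz.png

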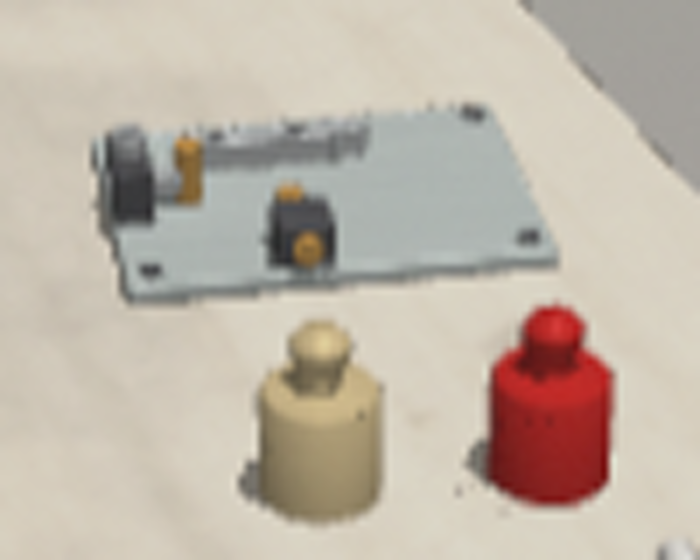

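```bash
python3 - <<'E'
from h import *
from scipy.optimize import least_squares
print(tcp_to_tips)
for n in("top","side"):
    i=camera_info(n);d=np.load(f"pics/{n}0.npy");P=pts(i,d);P[d==0]=np.nan
    m=(np.hypot(P[...,0]-505,P[...,1]-382)<28)&(P[...,2]>6)&(P[...,2]<34)
    Q=P[m][:,:2]
    r=least_squares(lambda c:np.hypot(Q[:,0]-c[0],Q[:,1]-c[1])-19,[505,382],loss="soft_l1")
    print(n,len(Q),r.x,np.abs(r.fun).mean())
    img=cv2.imread(f"pics/{n}0.png");hsv=cv2.cvtColor(img,cv2.COLOR_BGR2HSV)
    k=(hsv[...,1]>60)&(hsv[...,0]>14)&(hsv[...,0]<35);k=k.astype(np.uint8)
    nn,l,st,ce=cv2.connectedComponentsWithStats(k)
    for s,c in zip(st,ce):
        if 15<s[4]<2000: print("  brass",s,c.round(1),ray(i,*c,22).round(1))
i=camera_info("top");img=cv2.imread("pics/top0.png").astype(int)
# plate: bluish
b=((img[...,0]-img[...,2])>2)&(img.max(-1)>150)
b=cv2.morphologyEx(b.astype(np.uint8),cv2.MORPH_CLOSE,np.ones((5,5)))
nn,l,st,ce=cv2.connectedComponentsWithStats(b)
c=l[206,250];print(st[c])
cn,_=cv2.findContours((l==c).astype(np.uint8),0,1)
cn=max(cn,key=cv2.contourArea)[:,0]
W=np.array([ray(i,u,v,8)[:2] for u,v in cn],np.float32)
print(cv2.minAreaRect(W)); print(cv2.boxPoints(cv2.minAreaRect(W)))
# brass details seen in top: post top z=32, plunger top z=19 in zoom coordinates
for nme,(u,v),z in[("post",(533,176),32),("nose",(495,260),19),("clamp",(535,133),30),("h1",(426,145),8),("h2",(636,139),8),("h3",(433,446),8),("h4",(649,438),8)]:
    print(nme,ray(i,(u+.5)/7-.5+180,(v+.5)/7-.5+165,z).round(1))
i=camera_info("side")
for nme,(u,v),z in[("post",(187,146),32),("nose",(289,190),19),("h1",(150,270),8),("h4",(473,113),8),("h3",(528,237),8)]:
    print(nme,ray(i,(u+.5)/7-.5+235,(v+.5)/7-.5+180,z).round(1))
E
```

```text
173.4
top 26 [509.05574904 386.52067866] 0.6506565617677201
  brass [ 62  87  27  11 139] [76.5 92.4] [834.7 790.9  22. ]
  brass [25 91 11  6 29] [30.1 94.1] [825.  937.7  22. ]
  brass [ 52 160  10   5  38] [ 56.2 162.1] [606.  827.9  22. ]
  brass [192 191  14  14 122] [198.6 197.1] [509.8 384.4  22. ]
  brass [340 209  11  11  78] [345. 214.] [471.4 -55.3  22. ]
side 181 [508.22083122 383.81615417] 0.9966387550435695
  brass [272 151   9  16 115] [276. 159.] [472.  -52.3  22. ]
  brass [260 199   4  10  33] [261.7 203.7] [535.1 211.9  22. ]
  brass [277 213   5   5  20] [278.7 215.1] [499.4 271.4  22. ]
  brass [272 226  17  28 394] [280.2 241. ] [508.4 381.6  22. ]
[ 238  182   37   49 1636]
((490.09521484375, 210.80215454101562), (148.4483184814453, 107.69534301757812), 3.2716407775878906)
[[412.91895 260.3261 ]
 [419.06512 152.80627]
 [567.2715  161.2782 ]
 [561.1253  268.79803]]
post [535.6 213.1  32. ]
nose [500.8 228.5  19. ]
clamp [554.8 212.8  30. ]
h1 [552.5 260.6   8. ]
h2 [557.8 168.8   8. ]
h3 [421.  252.7   8. ]
h4 [427.2 160.2   8. ]
post [536.  213.4  32. ]
nose [501.4 225.5  19. ]
h1 [552.5 256.3   8. ]
h4 [425.8 156.1   8. ]
h3 [420.5 248.    8. ]
```

```bash
python3 -m creep '100 -3 9 0 -4; 100 -6 18 2 -8; 100 -9 27 5 -12; 100 -12 36 8 -16; 100 -13.4 40.7 10 -16.6; 100 -13.4 40.7 10 -16.6; 100 -13.4 40.7 10 -16.6; 100 -13.4 40.7 10 -16.6; 100 -13.4 40.7 10 -16.6; 100 -13.4 40.7 10 -16.6; 100 -13.4 40.7 10 -16.6; 100 -13.4 40.7 10 -16.6' 30
python3 - <<'E'
from h import *
s=sense();print(s["clock"],s["eef_pos"],s["tcp_rot"],s["contact_force"],np.abs(s["qvel"]).max())
i=camera_info("wrist");p,d=grab_frame("wrist");cv2.imwrite("pics/w1.png",p);np.save("pics/w1.npy",d)
P=pts(i,d);P[d==0]=np.nan
m=(np.hypot(P[...,0]-508,P[...,1]-384)<28)&(P[...,2]>4)&(P[...,2]<34)
from scipy.optimize import least_squares
Q=P[m][:,:2];r=least_squares(lambda c:np.hypot(Q[:,0]-c[0],Q[:,1]-c[1])-19,[508,384],loss="soft_l1");print(len(Q),r.x,np.abs(r.fun).mean())
E
```

```text
clock: 1.35
eef_pos: [507.9, 385.0, 304.3]
tcp_rot: [-3.141, 0.001, 1.63]
contact_force: [-0.6, -0.5, 0.2]
opening: 1.002
1.35 [507.89543851 384.97543714 304.34897019] [-3.14088965e+00  9.53048900e-04  1.62996760e+00] [-0.60937164 -0.52693146  0.20737823] 0.014950589409473082
227 [511.06543557 383.7798622 ] 0.08728599277526763
```

View pics/w1.png

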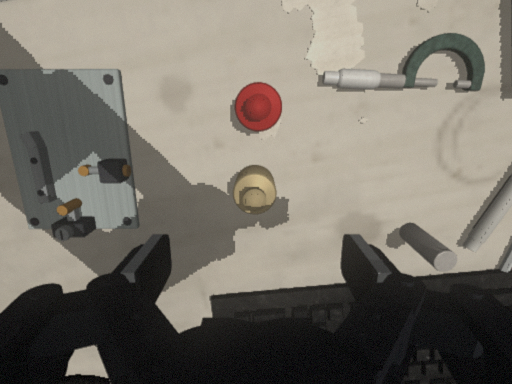

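The wrist view shows the weight centred at about (255,190), with the jaws either side of it in y. The nest is at left, with holes at (3,78), (108,78), (127,221) and (34,221). I'll cross-check the nest from this view, then descend.

```bash
python3 - <<'E'
from h import *
i=camera_info("wrist")
for u,v in[(3.5,78.5),(108,78.5),(127,221),(35,221)]:print(ray(i,u,v,8).round(1))
print("post",ray(i,63,211,32).round(1),ray(i,78,203,12).round(1),"nose",ray(i,83,170,19).round(1))
E
python3 -m creep '100 -0.1 0.2 4 0; 100 -0.1 0.2 8 0; 100 -0.1 0.2 11 0; 100 -0.1 0.2 12.4 0; 100 -0.1 0.2 12.4 0; 100 -0.1 0.2 12.4 0; 100 -0.1 0.2 12.4 0' 30
```

```text
[428.1 159.9   8. ]
[422.7 251.    8. ]
[555.7 259.5   8. ]
[561.3 167.7   8. ]
post [539.2 213.6  32. ] [538.1 215.2  12. ] nose [503.4 227.6  19. ]
clock: 2.1
eef_pos: [510.2, 385.1, 182.5]
tcp_rot: [3.139, -0.001, 1.631]
contact_force: [0.3, 0.8, -0.4]
opening: 1.002
```

```bash
python3 -m creep '60 0 0 0 0; 45 0 0 0 0; 35 0 0 0 0; 30 0 0 0 0; 30 0 0 0 0; 30 0 0 0 0; 30 0 0 0 0; 30 0 0 0 0; 30 0 0 0 0; 30 0 0 0 0' 30
```

```text
clock: 3.1
eef_pos: [510.5, 385.0, 183.3]
tcp_rot: [3.139, -0.001, 1.631]
contact_force: [-1.5, -2.4, 7.2]
opening: 0.431
```

```bash
python3 -m creep '20 0 0 -3 0; 20 0 0 -6 0; 20 0 0 -8 0; 20 0 0 -8 0; 20 0 0 -8 0' 40
python3 - <<'E'
from h import *
p,d=grab_frame("side");cv2.imwrite("pics/s2.png",cv2.resize(p[150:290,200:360],None,fx=4,fy=4));p,d=grab_frame("wrist");cv2.imwrite("pics/w2.png",p)
E
```

```text
clock: 3.6
eef_pos: [509.9, 384.6, 262.5]
tcp_rot: [3.14, -0.001, 1.631]
contact_force: [-0.2, 0.1, -5.4]
opening: 0.428
```

View pics/s2.png

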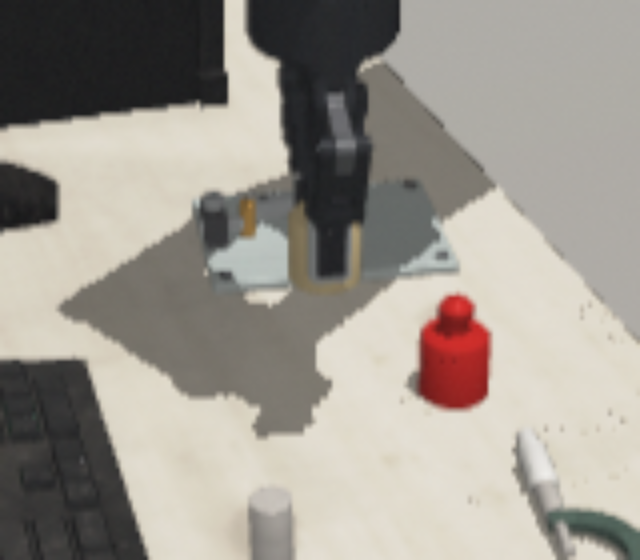

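View pics/w2.png

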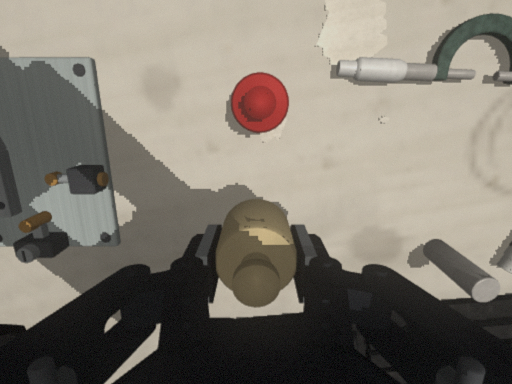

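```bash
python3 -m creep '20 -3 -1 0 0; 20 -6 -2.2 0 0; 20 -10 -3.6 0 0; 20 -14 -5.1 0 0; 20 -17 -6.25 0 0; 20 -17 -6.25 0 0; 20 -17 -6.25 2 0; 20 -17 -6.25 5 0; 20 -17 -6.25 6.4 0; 20 -17 -6.25 6.4 0; 20 -17 -6.25 6.4 0; 20 -17 -6.25 6.4 0'
python3 - <<'E'
from h import *
for n in("top","side"):
    p,d=grab_frame(n);cv2.imwrite(f"pics/{n}3.png",cv2.resize(p[150:260,190:340],None,fx=5,fy=5))
E
```

```text
clock: 4.9
eef_pos: [457.8, 211.2, 198.0]
tcp_rot: [3.141, 0.0, 1.631]
contact_force: [-1.1, -0.2, -4.6]
opening: 0.425
```

View pics/side3.png

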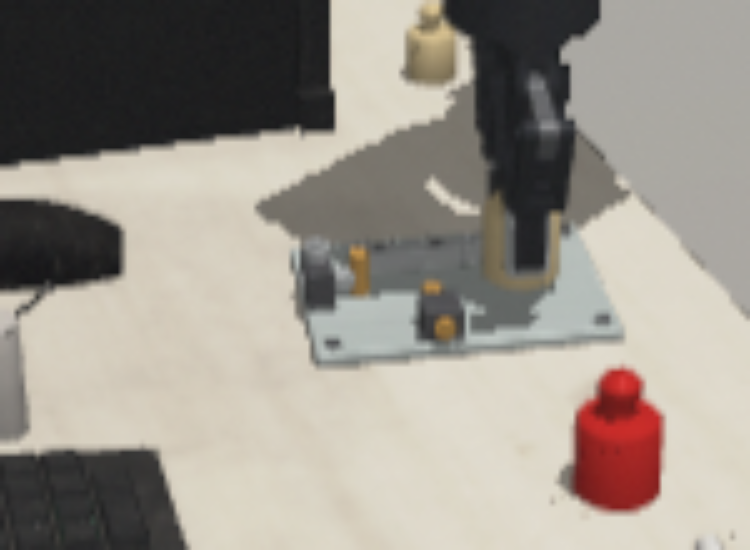

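View pics/top3.png

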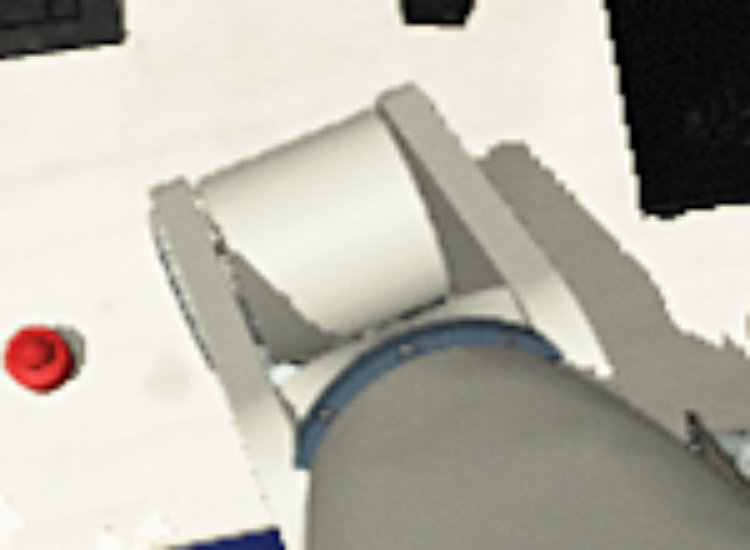

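The side view shows the weight just above the open end of the plate at about (520,270), clear of the plunger. The top view is blocked by the arm. Lowering until contact.

```bash
python3 -m creep '20 0 0 0.2 0; 20 0 0 0.4 0; 20 0 0 0.5 0; 20 0 0 0.5 0; 20 0 0 0.5 0'
```

```text
clock: 5.5
eef_pos: [457.8, 211.2, 193.3]
tcp_rot: [3.14, 0.0, 1.631]
contact_force: [0.4, -0.2, -5.2]
opening: 0.424
```

```bash
python3 -m creep '20 0 0 0.1 0; 20 0 0 0.1 0; 20 0 0 0.1 0'
```

```text
clock: 5.8
eef_pos: [457.8, 211.1, 192.2]
tcp_rot: [3.14, 0.0, 1.631]
contact_force: [-0.5, -0.8, -6.2]
opening: 0.429
```

```bash
python3 -m creep '20 0 0 0.1 0; 20 0 0 0.1 0; 20 0 0 0.1 0'; python3 -m creep '20 0 0 0.05 0; 20 0 0 0.05 0; 20 0 0 0.05 0'
```

```text
clock: 6.1
eef_pos: [457.9, 211.2, 191.3]
tcp_rot: [3.14, 0.0, 1.631]
contact_force: [-1.3, -1.3, -1.1]
opening: 0.429
clock: 6.4
eef_pos: [457.9, 211.2, 191.3]
tcp_rot: [3.14, 0.0, 1.631]
contact_force: [-2.3, -1.1, 6.8]
opening: 0.427
```

```bash
python3 -m creep '50 0 0 0 0; 60 0 0 0 0; 75 0 0 0 0; 80 0 0 0 0; 80 0 0 0 0; 80 0 0 0 0'
python3 - <<'E'
from h import *
for n in("side","wrist"):
    p,d=grab_frame(n);cv2.imwrite(f"pics/{n}4.png",cv2.resize(p[150:260,190:340],None,fx=5,fy=5) if n=="side" else p)
E
```

```text
clock: 7.0
eef_pos: [457.9, 211.2, 191.3]
tcp_rot: [3.14, 0.0, 1.631]
contact_force: [-0.0, 0.5, 0.2]
opening: 0.8
```

View pics/side4.png

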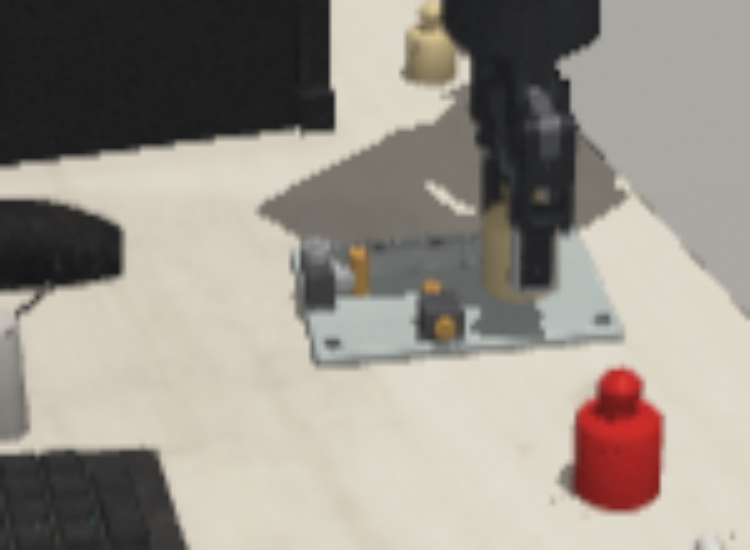

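View pics/wrist4.png

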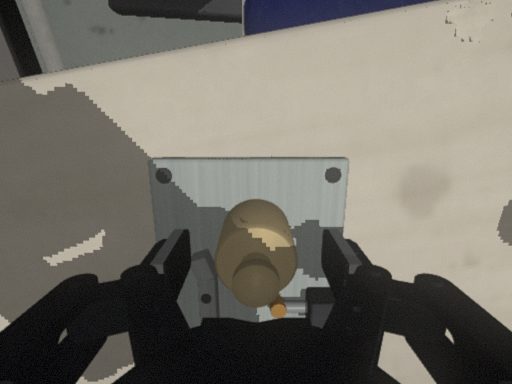

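The weight stands free on the plate's open end, with the wrist view showing it upright at (256,255). Next I'll lift off, move behind it, close the jaws and come down.

```bash
python3 -m creep '80 0 0 -3 0; 80 0 0 -6 0; 80 0 0 -8 0; 70 0 0 -8 0; 30 -0.2 -2 -8 0; 0 -0.4 -4.5 -8 0; 0 -0.4 -4.8 -8 0; 0 -0.4 -4.8 -6 0; 0 -0.4 -4.8 -3 0; 0 -0.4 -4.8 -1 0; 0 -0.4 -4.8 -0.4 0; 0 -0.4 -4.8 -0.4 0; 0 -0.4 -4.8 -0.4 0; 0 -0.4 -4.8 -0.4 0' 40
python3 - <<'E'
from h import *
for n in("side","wrist"):
    p,d=grab_frame(n);cv2.imwrite(f"pics/{n}5.png",cv2.resize(p[150:260,190:340],None,fx=5,fy=5) if n=="side" else p)
E
```

```text
clock: 8.5
eef_pos: [410.7, 204.5, 196.0]
tcp_rot: [3.139, -0.001, 1.631]
contact_force: [0.2, 0.5, -0.5]
opening: -0.002
```

View pics/side5.png

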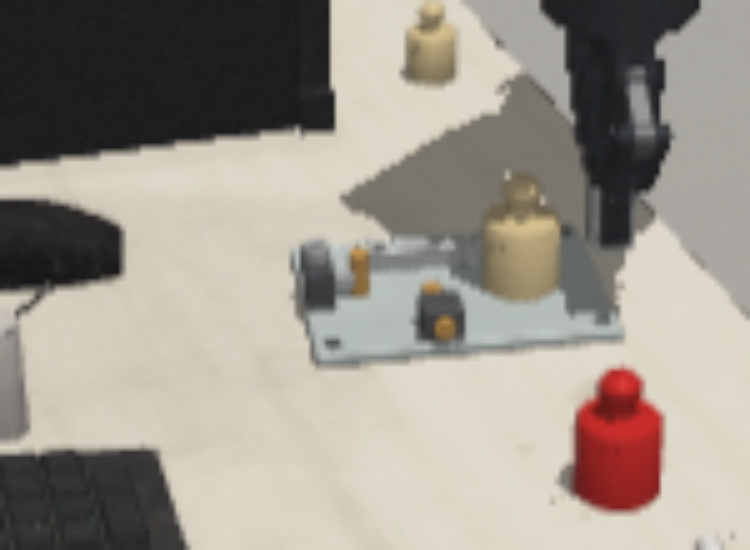

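View pics/wrist5.png

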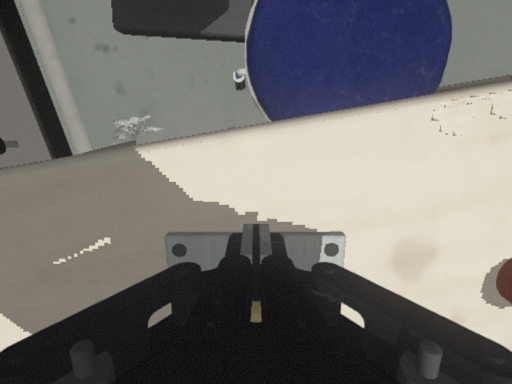

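The fingers are shut and narrow, behind the weight at side-view (607,220). Lowering and approaching.

```bash
python3 -m creep '0 0 0 0.9 0; 0 0 0 0.9 0; 0 0 0 0.9 0; 0 0 0.5 0.9 0; 0 0 1 0.9 0; 0 0 1.3 0.9 0; 0 0 1.5 0.9 0; 0 0 1.5 0.9 0'; python3 -m creep '0 0 0.2 0 0; 0 0 0.4 0 0; 0 0 0.6 0 0; 0 0 0.8 0 0; 0 0 1.0 0 0'
python3 - <<'E'
from h import *
for n in("side",):
    p,d=grab_frame(n);cv2.imwrite(f"pics/{n}6.png",cv2.resize(p[150:260,190:340],None,fx=5,fy=5) if n=="side" else p)
E
```

```text
clock: 9.4
eef_pos: [426.0, 205.4, 187.1]
tcp_rot: [3.138, -0.001, 1.631]
contact_force: [-0.4, 0.5, -0.6]
opening: 0.001
clock: 9.9
eef_pos: [436.0, 206.0, 187.0]
tcp_rot: [3.138, -0.001, 1.631]
contact_force: [-2.1, 0.1, -1.3]
opening: 0.001
```

View pics/side6.png

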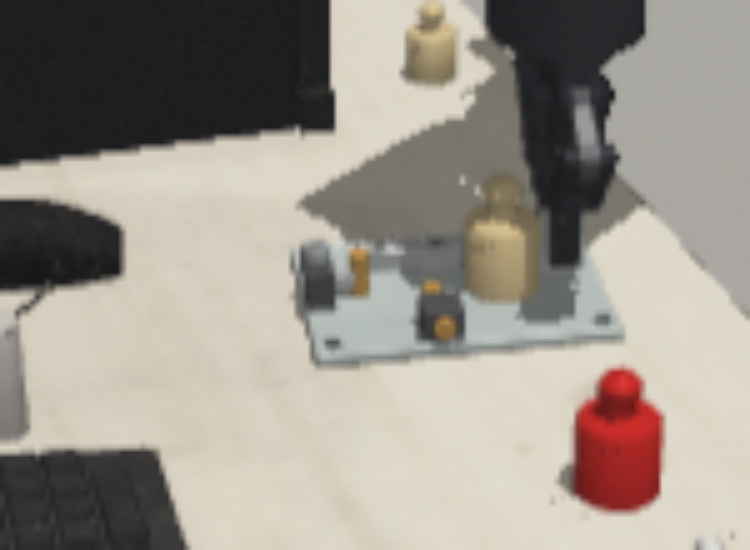

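Contact is happening high: the finger's knuckle meets the shoulder while the pad at (565,240) stands about 4 mm off. That risks tipping the weight at the plunger. I'll back off and slide it gripped instead, holding it higher so the tips clear the fence and housing.

```bash
python3 -m creep '0 0 -0.5 0 0; 0 0 -1.5 0 0; 0 0 -2 -1 0; 0 0 -2 -5 0; 30 0 -2 -9 0; 60 0 -2 -12 0; 85 0 -1 -13 0; 100 0 0 -13 0; 100 0 0 -13 0; 100 0 0 -13 0; 100 0 0 -13 0'
python3 - <<'E'
from h import *
from scipy.optimize import least_squares
s=sense();print(s["eef_pos"],s["tcp_rot"])
for n in("wrist","side"):
    i=camera_info(n);p,d=grab_frame(n);cv2.imwrite(f"pics/{n}7.png",p)
    P=pts(i,d);P[d==0]=np.nan
    m=(np.hypot(P[...,0]-467,P[...,1]-211)<27)&(P[...,2]>24)&(P[...,2]<41)
    Q=P[m][:,:2];r=least_squares(lambda c:np.hypot(Q[:,0]-c[0],Q[:,1]-c[1])-19,[467,211],loss="soft_l1");print(n,len(Q),r.x,np.abs(r.fun).mean())
E
```

```text
clock: 11.05
eef_pos: [435.3, 205.6, 315.6]
tcp_rot: [3.141, 0.0, 1.631]
contact_force: [-0.4, -0.5, -0.1]
opening: 1.003
[435.32108765 205.64648967 315.59785736] [3.14079465e+00 3.59521821e-04 1.63066821e+00]
wrist 202 [467.98880714 211.66810831] 0.13971393948985078
side 88 [465.25026252 211.53877379] 1.3278939415358408
```

View pics/wrist7.png

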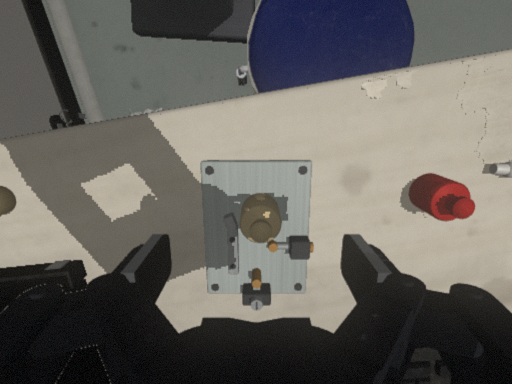

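The wrist view shows the weight standing at (261,215), still before the plunger nose at (272,246). The post is at (257,280), and the plate holes are at (209,170), (303,170), (215,288), (298,287).

```bash
python3 - <<'E'
from h import *
i=camera_info("wrist")
H=np.array([ray(i,u,v,8) for u,v in[(209,170),(303,170),(215,288),(298,287)]]);print(H.round(1))
c=H.mean(0);e=(H[2]+H[3]-H[0]-H[1]);y=np.arctan2(e[1],e[0]);print(c.round(1),y)
R=np.array([[np.cos(y),np.sin(y)],[-np.sin(y),np.cos(y)]])
w=np.array([468,211.7]);print("weight in seat frame",R@(w-c[:2])-[25,0])
for n,u,v,z in[("posttop",256,272,32),("nose",272,247,19),("fence end",229,216,20)]:print(n,R@(ray(i,u,v,z)[:2]-c[:2])-[25,0])
p=cv2.imread("pics/wrist7.png");cv2.imwrite("pics/w7z.png",cv2.resize(p[150:315,190:330],None,fx=4,fy=4))
E
```

```text
[[429.7 159.4   8. ]
 [424.1 252.3   8. ]
 [563.8 168.2   8. ]
 [556.9 260.7   8. ]]
[493.6 210.1   8. ] 0.06454090138371775
weight in seat frame [-50.48063611   3.22441478]
posttop [ 7.39813067 -0.40484373]
nose [-13.49860325  16.11921512]
fence end [-48.03228706 -26.94226848]
```

View pics/w7z.png

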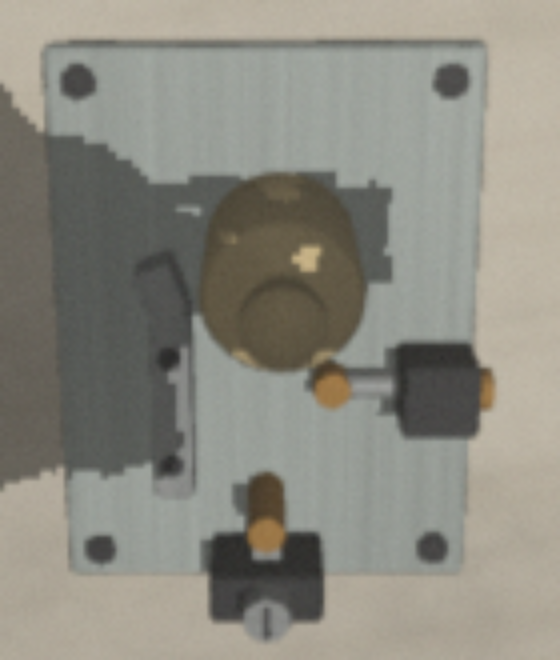

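```bash
python3 - <<'E'
from h import *
print(ray(camera_info("wrist"),256.5,283.6,32))
E
python3 -m creep '100 0.2 1.5 0 0; 100 0.4 3.2 0 0; 100 0.4 3.2 3 0; 100 0.4 3.2 7 0; 100 0.4 3.2 10 0; 100 0.4 3.2 10.95 0; 100 0.4 3.2 10.95 0; 100 0.4 3.2 10.95 0' 25; python3 -m creep '70 0 0 0 0; 55 0 0 0 0; 45 0 0 0 0; 40 0 0 0 0; 30 0 0 0 0; 30 0 0 0 0; 30 0 0 0 0; 30 0 0 0 0; 30 0 0 0 0' 25
python3 - <<'E'
from h import *
p,d=grab_frame("side");cv2.imwrite("pics/side8.png",cv2.resize(p[150:260,190:340],None,fx=5,fy=5))
E
```

```text
[539.26437427 213.12480082  32.        ]
clock: 11.95
eef_pos: [468.2, 212.0, 207.4]
tcp_rot: [3.139, -0.0, 1.631]
contact_force: [-0.2, -0.2, 0.3]
opening: 0.998
clock: 12.85
eef_pos: [468.5, 212.1, 208.4]
tcp_rot: [3.138, -0.001, 1.631]
contact_force: [-1.5, -0.5, 7.7]
opening: 0.422
```

View pics/side8.png

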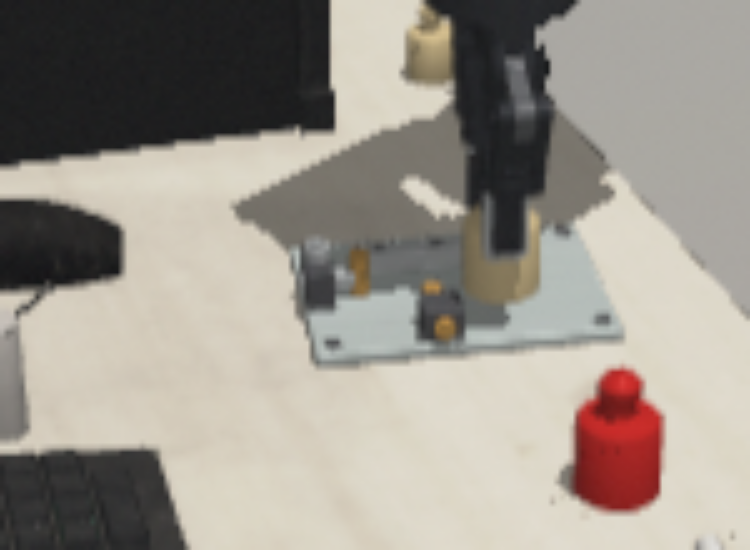

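```bash
python3 -m creep '30 0 0 -0.05 0; 30 -0.05 0.2 -0.05 0; 30 -0.1 0.5 -0.05 0; 30 -0.15 0.8 -0.05 0; 30 -0.2 1.0 -0.05 0; 30 -0.2 1.0 -0.05 0'
```

```text
clock: 13.5
eef_pos: [478.9, 210.6, 208.8]
tcp_rot: [3.138, -0.001, 1.631]
contact_force: [0.5, -0.4, -5.6]
opening: 0.421
```

```bash
python3 -m creep '30 -0.02 0.2 0.03 0; 30 -0.04 0.4 0.03 0; 30 -0.05 0.6 0.03 0; 30 -0.05 0.8 0.03 0; 30 -0.05 1.0 0.03 0'; python3 -m creep '30 0 0.2 0 0; 30 0 0.4 0 0; 30 0 0.6 0 0; 30 0 0.6 0 0'
```

```text
clock: 14.0
eef_pos: [488.9, 210.7, 208.6]
tcp_rot: [3.138, -0.001, 1.631]
contact_force: [-5.2, -0.3, 5.3]
opening: 0.422
clock: 14.4
eef_pos: [495.0, 210.9, 208.6]
tcp_rot: [3.138, -0.0, 1.631]
contact_force: [-0.4, -1.4, -4.0]
opening: 0.422
```

```bash
python3 -m creep '30 0 0.2 0 0; 30 0 0.4 0 0; 30 0 0.6 0 0; 30 0 0.6 0 0'; python3 -m creep '30 0 0.2 0 0; 30 0 0.4 0 0; 30 0 0.6 0 0; 30 0 0.6 0 0'
python3 - <<'E'
from h import *
for n in("side","wrist"):
    p,d=grab_frame(n);cv2.imwrite(f"pics/{n}9.png",cv2.resize(p[150:260,190:340],None,fx=5,fy=5) if n=="side" else p)
E
```

```text
clock: 14.8
eef_pos: [501.4, 211.4, 208.6]
tcp_rot: [3.138, -0.0, 1.631]
contact_force: [0.3, -0.6, -2.9]
opening: 0.423
clock: 15.2
eef_pos: [508.0, 211.8, 208.6]
tcp_rot: [3.137, -0.001, 1.631]
contact_force: [1.9, -1.0, -3.8]
opening: 0.422
```

View pics/side9.png

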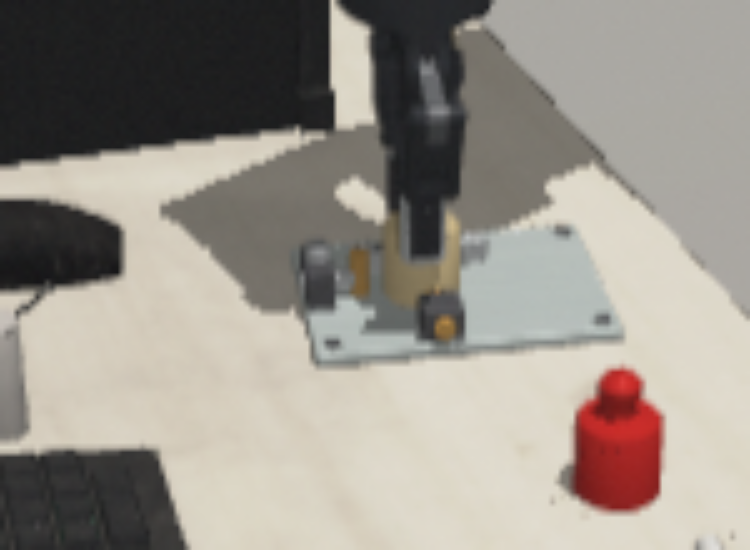

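View pics/wrist9.png

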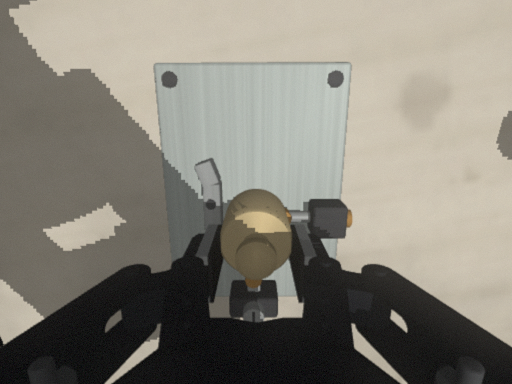

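The weight has passed the plunger: the nose is behind it at (292,215) and the post is just ahead. I'll creep to the stop.

```bash
python3 -m creep '30 0 0.05 0 0; 30 0 0.1 0 0; 30 0 0.15 0 0; 30 0 0.15 0 0'; python3 -m creep '30 0 0.03 0 0; 30 0 0.06 0 0; 30 0 0.09 0 0; 30 0 0.09 0 0'
```

```text
clock: 15.7
eef_pos: [509.4, 211.9, 208.6]
tcp_rot: [3.136, -0.001, 1.631]
contact_force: [0.8, -0.6, -4.7]
opening: 0.426
clock: 16.1
eef_pos: [510.4, 211.9, 208.6]
tcp_rot: [3.136, -0.001, 1.631]
contact_force: [0.7, -2.1, -4.7]
opening: 0.42
```

```bash
python3 -m creep '30 0 0.03 0 0; 30 0 0.05 0 0; 30 0 0.05 0 0';python3 -m creep '30 0 0.03 0 0; 30 0 0.05 0 0; 30 0 0.05 0 0'
```

```text
clock: 16.4
eef_pos: [511.0, 211.9, 208.7]
tcp_rot: [3.136, -0.001, 1.631]
contact_force: [1.2, -3.5, -3.7]
opening: 0.424
clock: 16.7
eef_pos: [511.4, 211.8, 208.6]
tcp_rot: [3.136, -0.0, 1.631]
contact_force: [0.4, -3.0, -4.0]
opening: 0.425
```

```bash
python3 -m creep '30 -0.03 0.03 0 0; 30 -0.05 0.05 0 0; 30 -0.05 0.05 0 0';python3 -m creep '30 -0.03 0.03 0 0; 30 -0.05 0.05 0 0; 30 -0.05 0.05 0 0';python3 -m creep '30 0 0.03 0 0; 30 0 0.05 0 0; 30 0 0.05 0 0'
```

```text
clock: 17.0
eef_pos: [511.9, 211.3, 208.6]
tcp_rot: [3.136, -0.0, 1.631]
contact_force: [-0.5, -2.5, -3.5]
opening: 0.423
clock: 17.3
eef_pos: [512.4, 210.9, 208.6]
tcp_rot: [3.137, -0.0, 1.631]
contact_force: [-1.6, -3.0, -4.0]
opening: 0.425
clock: 17.6
eef_pos: [513.0, 210.9, 208.6]
tcp_rot: [3.136, -0.0, 1.631]
contact_force: [-0.5, -3.1, -3.3]
opening: 0.423
```

```bash
python3 -m creep '30 0 0.03 0 0; 30 0 0.05 0 0; 30 0 0.05 0 0';python3 -m creep '30 0 0.03 0 0; 30 0 0.05 0 0; 30 0 0.05 0 0'
```

```text
clock: 17.9
eef_pos: [513.5, 210.9, 208.6]
tcp_rot: [3.136, -0.0, 1.631]
contact_force: [1.2, -2.8, -4.3]
opening: 0.423
clock: 18.2
eef_pos: [514.1, 211.0, 208.6]
tcp_rot: [3.136, -0.0, 1.631]
contact_force: [0.2, -1.9, -4.8]
opening: 0.423
```

```bash
python3 -m creep '30 0 0.03 0 0; 30 0 0.05 0 0; 30 0 0.05 0 0';python3 -m creep '30 0 0.03 0 0; 30 0 0.05 0 0; 30 0 0.05 0 0'
```

```text
clock: 18.5
eef_pos: [514.7, 211.0, 208.6]
tcp_rot: [3.136, -0.001, 1.631]
contact_force: [0.1, -1.6, -4.0]
opening: 0.419
clock: 18.8
eef_pos: [515.0, 211.0, 208.6]
tcp_rot: [3.137, -0.0, 1.631]
contact_force: [-1.6, -1.3, -3.3]
opening: 0.426
```

```bash
python3 -m creep '30 0 0.03 0 0; 30 0 0.05 0 0; 30 0 0.05 0 0'
```

```text
clock: 19.1
eef_pos: [515.3, 211.1, 208.6]
tcp_rot: [3.137, -0.0, 1.631]
contact_force: [-2.9, -1.6, -0.6]
opening: 0.42
```

```bash
python3 -m creep '30 0 0.02 0 0; 30 0 0.03 0 0; 30 0 0.03 0 0'
```

```text
clock: 19.4
eef_pos: [515.4, 211.0, 208.6]
tcp_rot: [3.138, -0.0, 1.631]
contact_force: [-4.7, -1.5, -0.7]
opening: 0.418
```

```bash
python3 -m creep '30 0 0.02 0 0; 30 0 0.03 0 0; 30 0 0.03 0 0'
```

```text
clock: 19.7
eef_pos: [515.6, 211.1, 208.6]
tcp_rot: [3.138, -0.0, 1.631]
contact_force: [-5.3, -0.8, 0.3]
opening: 0.424
```

```bash
python3 -m creep '30 0 0.03 0 0; 30 0 0.06 0 0; 30 0 0.06 0 0'
```

```text
clock: 20.0
eef_pos: [515.8, 211.1, 208.6]
tcp_rot: [3.139, -0.0, 1.63]
contact_force: [-5.7, -1.4, 1.5]
opening: 0.422
```

```bash
python3 -m creep '30 0 0.03 0 0; 30 0 0.06 0 0; 30 0 0.06 0 0'
```

```text
clock: 20.3
eef_pos: [516.0, 211.1, 208.6]
tcp_rot: [3.141, 0.0, 1.63]
contact_force: [-6.0, -0.4, 2.2]
opening: 0.424
```

```bash
python3 - <<'E'
from h import *
s=sense();print(s["contact_force"],s["wrist_torque"])
for n in("side","wrist"):
    p,d=grab_frame(n);cv2.imwrite(f"pics/{n}10.png",cv2.resize(p[180:235,230:310],None,fx=9,fy=9,interpolation=2) if n=="side" else p)
E
```

```text
[-6.02894162 -0.38227029  2.22707752] [-0.25622061  1.06691064  0.0280671 ]
```

View pics/side10.png

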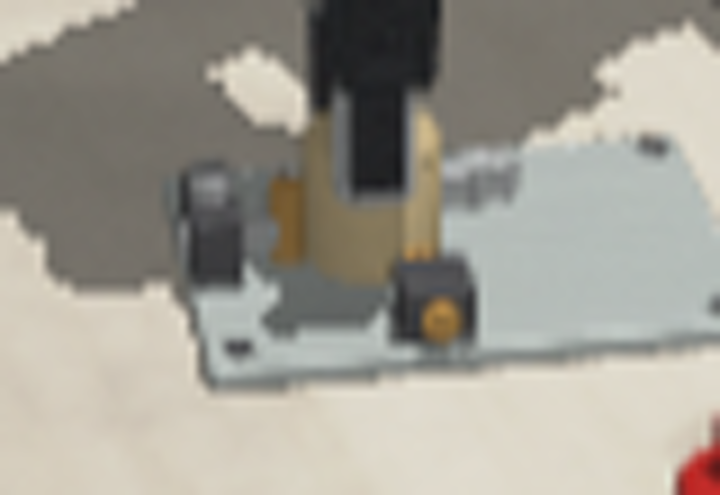

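View pics/wrist10.png

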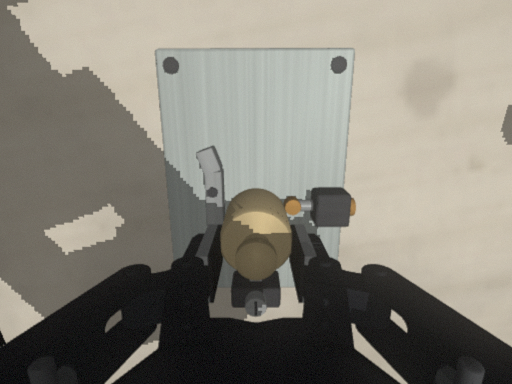

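The weight is upright against the post with the nose behind it. The force follows target minus measured pose, so I'll press a bit further.

```bash
python3 -m creep '30 0 0.05 0 0; 30 0 0.08 0 0; 30 0 0.09 0 0'
```

```text
clock: 20.7
eef_pos: [516.3, 211.1, 208.6]
tcp_rot: [-3.141, 0.0, 1.63]
contact_force: [-7.2, -0.5, 2.6]
opening: 0.423
```

```bash
python3 -m creep '30 0 0.05 0 0; 30 0 0.1 0 0; 30 0 0.13 0 0; 30 0 0.13 0 0'; python3 -c "
from rig import *
s=sense();print(s['contact_force'],s['wrist_torque'],s['tcp_rot'])"
```

```text
clock: 21.1
eef_pos: [516.8, 211.2, 208.6]
tcp_rot: [-3.139, 0.0, 1.63]
contact_force: [-8.6, -0.4, 4.9]
opening: 0.421
[-8.61540465 -0.41150604  4.92792436] [-0.13317641  1.43651579 -0.01778773] [-3.13866637e+00  4.41263765e-04  1.62996593e+00]
```

Wrist force reads 8.6 N sustained, which is comfortably over 5 N. Now I'll nudge toward the fence in -y while keeping light pressure on the stop.

```bash
python3 -m creep '30 -0.03 0.03 0 0; 30 -0.06 0.03 0 0; 30 -0.06 0.03 0 0'; python3 -m creep '30 -0.03 0.03 0 0; 30 -0.06 0.03 0 0; 30 -0.06 0.03 0 0'
```

```text
clock: 21.4
eef_pos: [516.9, 210.8, 208.6]
tcp_rot: [-3.138, -0.0, 1.63]
contact_force: [-5.6, -0.8, 0.7]
opening: 0.425
clock: 21.7
eef_pos: [517.0, 210.6, 208.6]
tcp_rot: [-3.138, -0.001, 1.629]
contact_force: [-6.2, 1.5, 0.1]
opening: 0.421
```

```bash
python3 -m creep '30 -0.04 0.03 0 0; 30 -0.08 0.03 0 0; 30 -0.08 0.03 0 0'; python3 -m creep '30 -0.04 0.03 0 0; 30 -0.08 0.03 0 0; 30 -0.08 0.03 0 0'
```

```text
clock: 22.0
eef_pos: [517.2, 210.3, 208.6]
tcp_rot: [-3.137, -0.002, 1.629]
contact_force: [-5.2, 2.2, 0.1]
opening: 0.424
clock: 22.3
eef_pos: [517.3, 210.1, 208.7]
tcp_rot: [-3.137, -0.003, 1.628]
contact_force: [-6.4, 3.3, -0.0]
opening: 0.424
```

Fence contact confirmed (Fy rising to +3.3 N). Releasing.

```bash
python3 -m creep '44 -0.03 0.03 0 0; 46 -0.03 0.03 0 0; 50 -0.03 0.03 0 0; 52 -0.03 0.03 0 0; 55 -0.03 0.03 0 0; 55 -0.03 0.03 0 0'
python3 - <<'E'
from h import *
for n in("side","wrist"):
    p,d=grab_frame(n);cv2.imwrite(f"pics/{n}11.png",cv2.resize(p[180:235,230:310],None,fx=9,fy=9,interpolation=2) if n=="side" else p)
E
```

```text
clock: 22.9
eef_pos: [517.8, 209.9, 208.8]
tcp_rot: [-3.138, -0.003, 1.628]
contact_force: [-0.6, 0.2, -0.3]
opening: 0.55
```

View pics/side11.png

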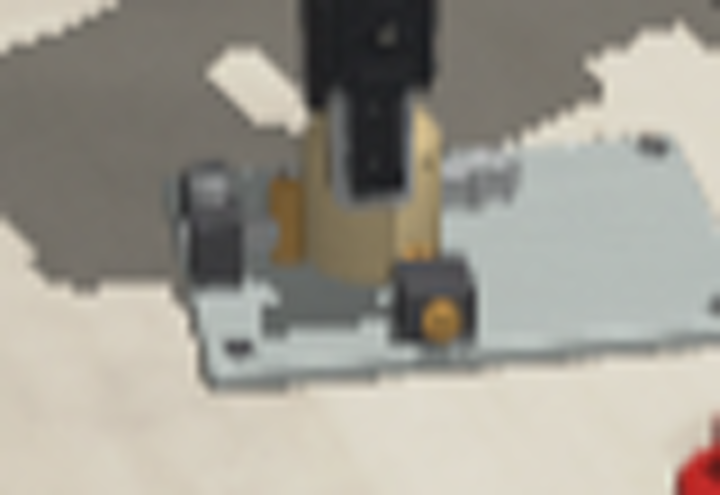

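View pics/wrist11.png

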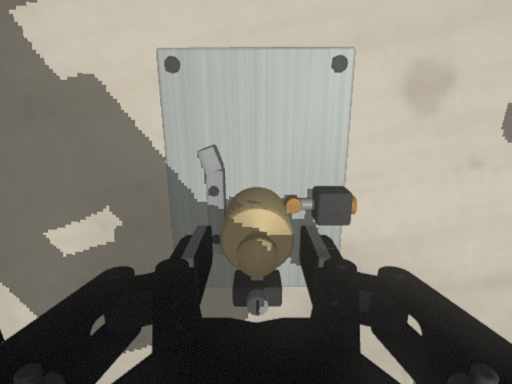

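The weight stands free with the nose behind it at (293,206), apparently on post and fence. I'll add a light free nudge toward the fence with the open +y finger (about 5 mm clearance).

```bash
python3 -m creep '55 -0.2 -0.1 0 0; 55 -0.4 -0.1 0 0; 55 -0.45 -0.1 0 0; 55 -0.45 -0.1 0 0; 55 -0.45 -0.1 0 0'; python3 -m creep '55 -0.02 0 0 0; 55 -0.04 0 0 0; 55 -0.04 0 0 0'; python3 -m creep '55 -0.02 0 0 0; 55 -0.04 0 0 0; 55 -0.04 0 0 0'
```

```text
clock: 23.5
eef_pos: [516.9, 205.4, 208.7]
tcp_rot: [-3.137, -0.003, 1.628]
contact_force: [-0.6, 3.8, 0.5]
opening: 0.55
clock: 23.8
eef_pos: [516.9, 205.2, 208.8]
tcp_rot: [-3.137, -0.003, 1.628]
contact_force: [-1.8, 5.3, -0.3]
opening: 0.551
clock: 24.1
eef_pos: [517.0, 204.9, 208.9]
tcp_rot: [-3.137, -0.004, 1.628]
contact_force: [-1.6, 5.4, 1.3]
opening: 0.549
```

That reached 5 N, more than intended, so I'm backing off to centre at once and checking for tilt.

```bash
python3 -m creep '55 0.05 0 0 0; 55 0.1 0 0 0; 55 0.2 0 0 0; 55 0.4 0 0 0; 55 0.5 0 0 0; 55 0.5 0 0 0; 55 0.5 0 0 0'
python3 - <<'E'
from h import *
for n in("wrist",):
    p,d=grab_frame(n);cv2.imwrite(f"pics/{n}12.png",cv2.resize(p[140:320,180:380],None,fx=4,fy=4,interpolation=2))
E
```

```text
clock: 24.8
eef_pos: [516.7, 210.0, 208.8]
tcp_rot: [-3.137, -0.004, 1.628]
contact_force: [-0.4, -0.1, -0.0]
opening: 0.552
```

View pics/wrist12.png

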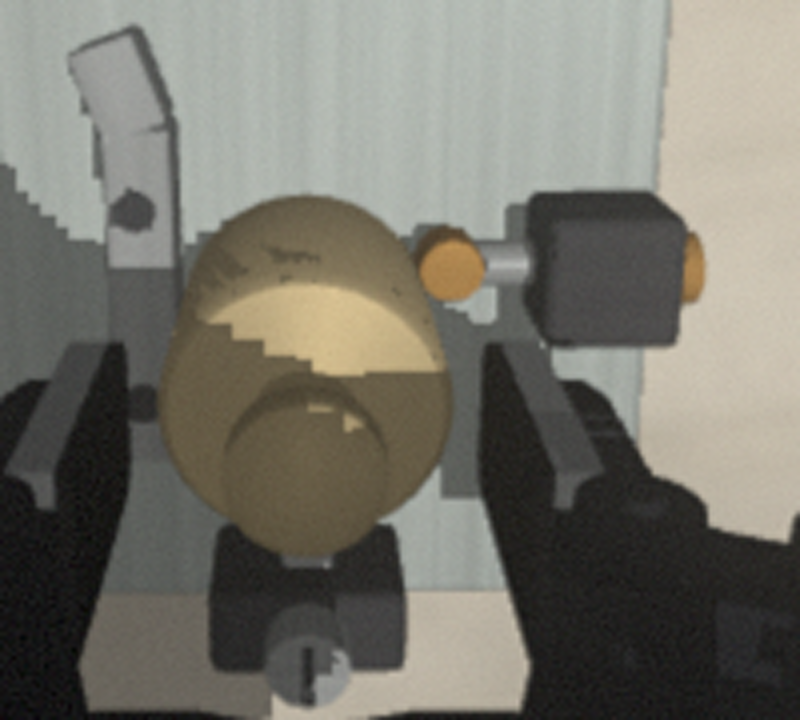

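The weight is upright against the fence, with the nose touching its rear right side. I'll lift straight away and view it clear.

```bash
python3 -m creep '55 0 0 -0.5 0; 55 0 0 -1.5 0; 70 0 0 -4 0; 90 0 0 -8 0; 90 0 -2 -12 0; 90 0 -4 -14 0; 90 0 -7 -14 0; 90 0 -7 -14 0; 90 0 -7 -14 0'
python3 - <<'E'
from h import *
from scipy.optimize import least_squares
for n in("side","wrist"):
    i=camera_info(n);p,d=grab_frame(n);cv2.imwrite(f"pics/{n}13.png",cv2.resize(p[170:240,230:310],None,fx=9,fy=8,interpolation=2) if n=="side" else p)
    P=pts(i,d);P[d==0]=np.nan
    m=(np.hypot(P[...,0]-517,P[...,1]-211.5)<26)&(P[...,2]>24)&(P[...,2]<42)&(np.abs(P[...,0]-517)<24)
    Q=P[m][:,:2];r=least_squares(lambda c:np.hypot(Q[:,0]-c[0],Q[:,1]-c[1])-19,[517,211],loss="soft_l1");print(n,len(Q),r.x,np.abs(r.fun).mean())
E
```

```text
clock: 25.75
eef_pos: [447.2, 205.5, 350.1]
tcp_rot: [-3.139, -0.004, 1.629]
contact_force: [0.3, -0.0, -0.1]
opening: 0.899
side 114 [513.08033032 211.16656052] 1.7869905487838107
wrist 202 [514.78762147 210.70956089] 0.20396586497515998
```

View pics/side13.png

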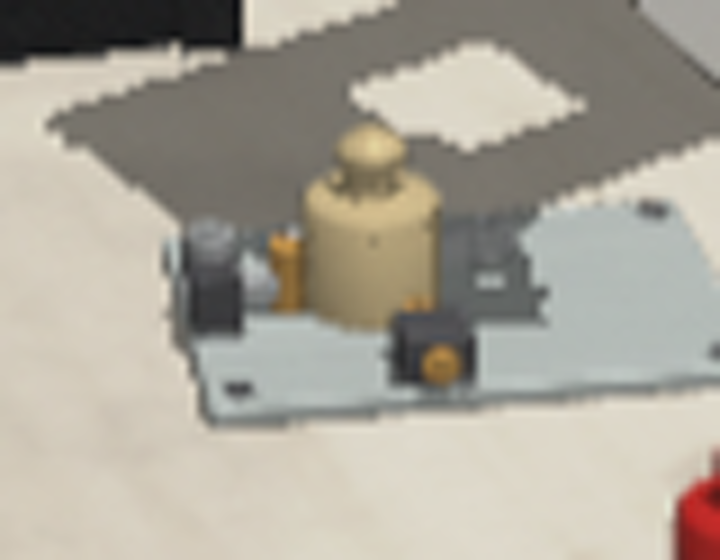

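View pics/wrist13.png

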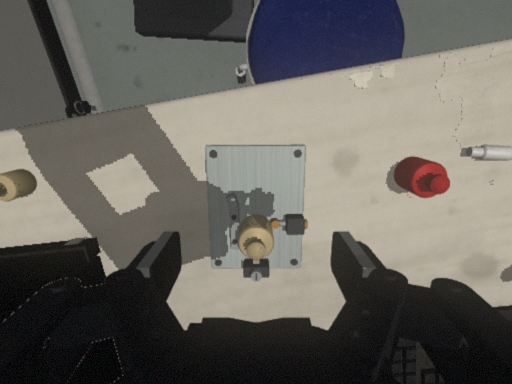

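Side and wrist views show the weight upright at the post, fence and nose with no visible gap. The gripper had tilted slightly while pressing, so contact at the stop may have relaxed on release. With time in hand, I'll give it a light free push home with the shut fingers, tips above fence height so the pads meet the cylinder.

```bash
python3 -m creep '40 0.1 0 0 0; 0 0.1 0 3 0; 0 0.1 0 6 0; 0 0.1 0 9 0; 0 0.1 0 12 0; 0 0.1 0 14 0; 0 0.1 0 15.3 0; 0 0.1 0 15.3 0; 0 0.1 0 15.3 0; 0 0.1 0.8 15.3 0; 0 0.1 1.6 15.3 0; 0 0.1 2.5 15.3 0; 0 0.1 2.5 15.3 0; 0 0.1 2.5 15.3 0'
python3 - <<'E'
from h import *
p,d=grab_frame("side");cv2.imwrite("pics/side14.png",cv2.resize(p[160:240,230:330],None,fx=7,fy=7,interpolation=2))
E
```

```text
clock: 27.25
eef_pos: [472.7, 208.5, 196.6]
tcp_rot: [-3.139, -0.004, 1.628]
contact_force: [-0.3, -0.8, -0.5]
opening: 0.001
```

View pics/side14.png

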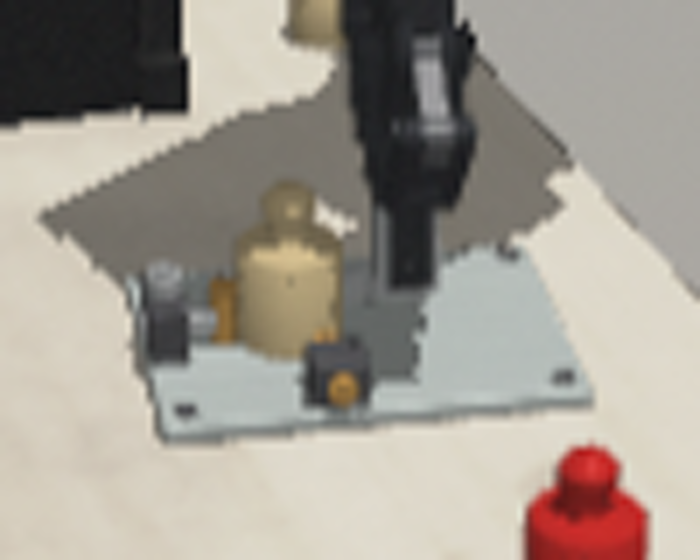

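The straight pads, (372–435, 205–285), now face the cylinder with about 11 mm of gap, and the knuckle sits above the shoulder. Advancing gently.

```bash
python3 -m creep '0 0 0.2 0 0; 0 0 0.4 0 0; 0 0 0.6 0 0; 0 0 0.7 0 0; 0 0 0.7 0 0'; python3 -m creep '0 0 0.05 0 0; 0 0 0.1 0 0; 0 0 0.1 0 0'; python3 -m creep '0 0 0.03 0 0; 0 0 0.06 0 0; 0 0 0.06 0 0'
```

```text
clock: 27.8
eef_pos: [479.5, 208.9, 196.5]
tcp_rot: [-3.138, -0.004, 1.628]
contact_force: [0.5, 0.3, -0.7]
opening: 0.001
clock: 28.1
eef_pos: [480.6, 209.0, 196.5]
tcp_rot: [-3.138, -0.004, 1.628]
contact_force: [-0.1, 0.4, 0.3]
opening: 0.007
clock: 28.4
eef_pos: [481.2, 209.0, 196.5]
tcp_rot: [-3.138, -0.004, 1.628]
contact_force: [-0.5, -0.2, -0.6]
opening: -0.004
```

```bash
python3 -m creep '0 0 0.03 0 0; 0 0 0.06 0 0; 0 0 0.06 0 0';  python3 -m creep '0 0 0.03 0 0; 0 0 0.06 0 0; 0 0 0.06 0 0'
```

```text
clock: 28.7
eef_pos: [481.8, 209.1, 196.5]
tcp_rot: [-3.138, -0.004, 1.628]
contact_force: [0.5, 0.6, 0.5]
opening: -0.001
clock: 29.0
eef_pos: [482.5, 209.1, 196.5]
tcp_rot: [-3.139, -0.004, 1.628]
contact_force: [-0.1, 0.2, -0.1]
opening: -0.002
```

```bash
python3 -m creep '0 0 0.03 0 0; 0 0 0.06 0 0; 0 0 0.06 0 0';  python3 -m creep '0 0 0.03 0 0; 0 0 0.06 0 0; 0 0 0.06 0 0'
```

```text
clock: 29.3
eef_pos: [483.1, 209.1, 196.5]
tcp_rot: [-3.139, -0.004, 1.628]
contact_force: [-0.2, -1.1, 0.6]
opening: -0.0
clock: 29.6
eef_pos: [483.8, 209.2, 196.5]
tcp_rot: [-3.139, -0.004, 1.628]
contact_force: [-0.2, 0.2, -0.2]
opening: 0.001
```

```bash
python3 -m creep '0 0 0.03 0 0; 0 0 0.06 0 0; 0 0 0.06 0 0'
```

```text
clock: 29.9
eef_pos: [484.2, 209.2, 196.5]
tcp_rot: [-3.138, -0.004, 1.628]
contact_force: [-0.8, -0.1, 1.9]
opening: 0.004
```

```bash
python3 -m creep '0 0 0.03 0 0; 0 0 0.05 0 0; 0 0 0.05 0 0'
```

```text
clock: 30.2
eef_pos: [484.4, 209.2, 196.4]
tcp_rot: [-3.137, -0.004, 1.628]
contact_force: [-3.8, 0.8, 2.5]
opening: 0.0
```

```bash
python3 -m creep '0 0 0.03 0 0; 0 0 0.05 0 0; 0 0 0.05 0 0'
```

```text
clock: 30.5
eef_pos: [484.6, 209.2, 196.4]
tcp_rot: [-3.136, -0.004, 1.628]
contact_force: [-3.7, 1.3, 3.0]
opening: -0.004
```

```bash
python3 -c "
from h import *
p,d=grab_frame('side');cv2.imwrite('pics/side15.png',cv2.resize(p[160:240,230:330],None,fx=7,fy=7,interpolation=2))"
```

```text
(no output)
```

View pics/side15.png

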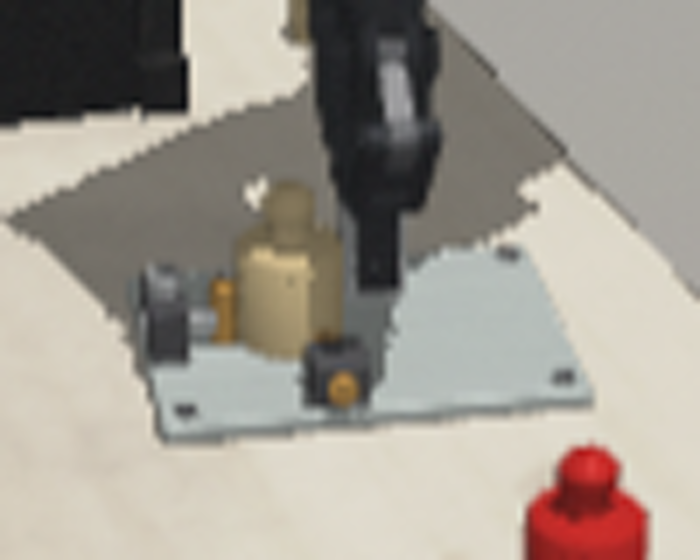

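The weight resisted firmly at about 4 N and stayed upright, so it is on the stop. Withdrawing straight back.

```bash
python3 -m creep '0 0 -0.05 0 0; 0 0 -0.15 0 0; 0 0 -0.5 0 0; 0 0 -1.5 0 0; 0 0 -3 0 0; 0 0 -4 -3 0; 0 0 -4 -8 0; 0 0 -4 -14 0; 90 0 -4 -15 0; 90 0 -4 -15 0; 90 0 -4 -15 0; 90 0 -4 -15 0; 90 0 -4 -15 0'
python3 - <<'E'
from h import *
from scipy.optimize import least_squares
for n in("side","wrist"):
    i=camera_info(n);p,d=grab_frame(n);cv2.imwrite(f"pics/{n}16.png",cv2.resize(p[170:240,230:310],None,fx=9,fy=8,interpolation=2) if n=="side" else cv2.resize(p[140:290,190:330],None,fx=4,fy=4,interpolation=2))
    P=pts(i,d);P[d==0]=np.nan
    m=(np.hypot(P[...,0]-517,P[...,1]-211.5)<26)&(P[...,2]>24)&(P[...,2]<42)
    Q=P[m][:,:2];r=least_squares(lambda c:np.hypot(Q[:,0]-c[0],Q[:,1]-c[1])-19,[517,211],loss="soft_l1");print(n,len(Q),r.x)
    m=(np.hypot(P[...,0]-517,P[...,1]-211.5)<26)
    print("zmax",np.nanmax(P[...,2][m]))
E
```

```text
clock: 31.85
eef_pos: [444.8, 206.2, 345.0]
tcp_rot: [-3.134, -0.003, 1.628]
contact_force: [0.3, -0.9, -0.2]
opening: 0.847
side 114 [513.16095553 211.23566615]
zmax 68.41617384918352
wrist 218 [514.77903664 210.64957184]
zmax 70.0165081766526
```

View pics/side16.png

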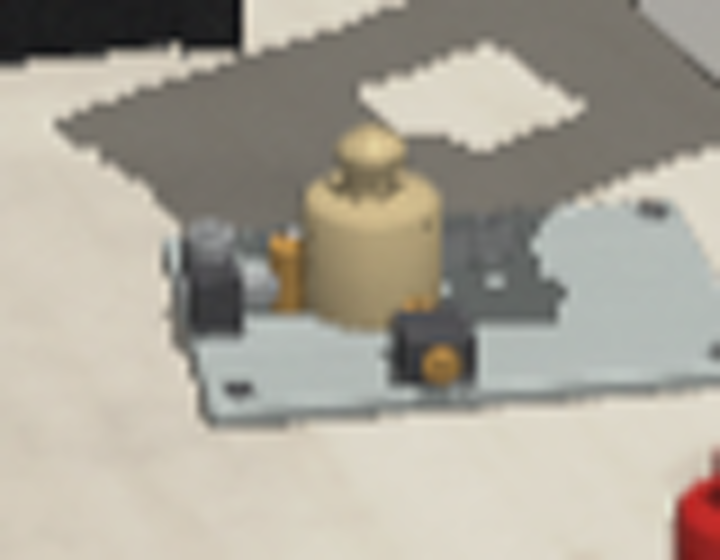

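View pics/wrist16.png

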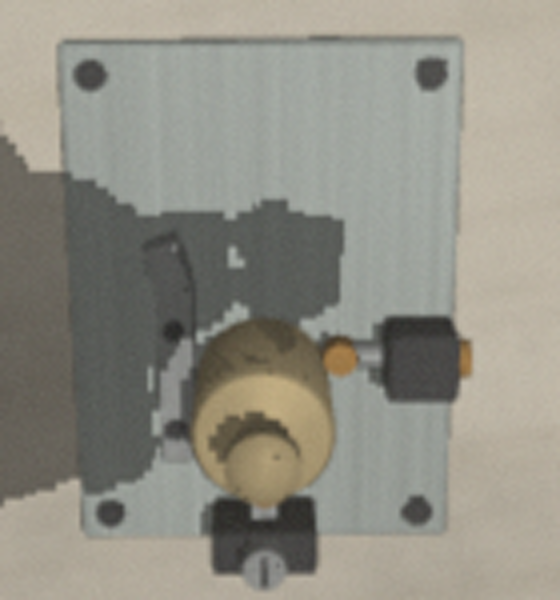

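The final push left the position unchanged to about 0.1 mm. The weight is upright, its top at about 68–70 mm as expected, and touching post, fence and nose. Handing in.

```bash
python3 -c "
from rig import *
print(sign_off())"
```

```text
the job is handed in; nothing more can be done
None
```

I seated the larger brass weight in the nest and handed the job in at about 32 s of the 72 s allowed. No verdict came back, so whether it passed is not confirmed.

**What I did**
- I picked up the weight and stood it free on the plate's open end.
- A first try at pushing it with shut fingers touched high on the shoulder, where it could have tipped. It had moved the weight about 10 mm along the open end when I backed off.
- I then gripped it higher up and slid it along the fence past the plunger to the end stop.
- I pressed it home with 8.6 N read at the wrist, then nudged it against the fence and let go.

**Last checks**
- **Position:** a final free push of about 4 N met firm resistance. The weight moved no more than 0.1 mm.
- **Pose:** in the last pictures it stands upright, with its top at about 68–70 mm. There is no visible gap to the post, fence or plunger nose.
- **Other parts:** the arm never came near the rollers, micrometer or small weight, but I did not measure their positions again afterwards.

**What was off or unverified**
- The press on the stop read 8.6 N, not quite 10 N. That is the wrist reading; the force on the stop itself was not measured directly.
- The free nudge toward the fence reached about 5 N, more than the 2 N I meant. The weight stayed upright.
- The cameras disagree by 2–3 mm along the nest, so I found the stop by feel. The holding forces on fence, stop and plunger after release were not measured.

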